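# Pull tester: set the range dial, then draw the spring carriage to its marker and hold it

## Task

Get the lid-peel pull tester ready for a reading: first turn the range dial on the readout box until its pointer faces the small clamp on the dial's edge, and let go of the dial. Then take the bar handle of the spring-return carriage on the pull stand, draw the carriage out until its pointer lines up with the clamp on the rail, and keep it there; the program finishes while the gripper is still holding the carriage out. Leave both clamps where they are and do not disturb the things lying around.

Things in the scene. Friction and masses are not known exactly. Their poses are not given: they have to be found in the camera images.
- readout_box: Fixed grey readout box, 165 x 130 x 50 mm high, with a blank dark display strip on its top near the front edge and a round white dial scale (116 mm across) on its top face. Origin on the table straight under the dial's axis; the box reaches from -95 to +70 mm along its own x and +-65 mm along its y. It and the pull stand may change sides.
- dial (a joint): Angle of the dial's pointer in rad about the upright axis, 0 when it points along the box's own +x (to the far side), growing counterclockwise seen from above; stops at -1.3 and +1.3. Turns with light friction (about 0.06 N m) and stays where it is left.
- dial_grip (a point): Point on the dial's axis at which to grip, 80 mm above the table. The dial is a black pointer knob: an upright bar 36 mm long (along its pointer, the x axis of this point) x 13 mm wide x 34 mm tall, whose top is 88 mm above the table and whose foot is a 40 mm disc up to 58 mm above the table. Grip the bar across its 13 mm width.
- dial_tip (a point): Outer end of the dial's thin pointer, 42 mm from the axis, 54 mm above the table. The pointer lies along +x of this point.
- dial_marker (a joint): Angle of the small clamp on the dial's edge, in the same measure as joint dial: the dial is set when both are equal. Stiff; not to be moved.
- dial_mark (a point): Inner nib of the small dark steel clamp (14 x 12 mm, its top 57 mm above the table) on the edge of the dial scale, 42 mm from the axis: the pointer's end belongs here.
- pull_stand: Fixed pull stand: aluminium base plate 300 x 124 x 10 mm carrying a grey spring housing (105 x 74 mm, up to 40 mm above the table) at its far end, two guide rods, and a carriage. In its own frame the plate reaches from x -130 to +170 mm and y -52 to +72 mm. The carriage is pulled out along the stand's own -x (towards the robot's side).
- carriage (a joint): How far the carriage is pulled out, m: 0 at home against the housing, stop at 0.10. A spring always draws it home: about 4 N at the start, growing 80 N per m (about 11 N at 0.085). It does not latch.
- pull_grip (a point): Middle of the carriage's bar handle, 73 mm above the table: a level steel bar 13 mm thick, 78 mm long (along y of this point), on two 10 mm posts 30 mm either side of this point. The block under it is 50 x 70 mm, its top 35 mm above the table. At home it stands 20 mm towards +x from the stand's origin. x of this point is the stand's x: pull along -x.
- pull_index (a point): End of the carriage's thin pointer, on the stand's +y side, 53 mm from the centre line, 28 mm above the table, level in x with the bar handle.
- rail_marker (a joint): Position of the clamp on the scale rail, in the same measure as joint carriage: the carriage is at the mark when both are equal. Stiff; not to be moved.
- pull_mark (a point): Centre ridge of the dark steel clamp (16 x 18 mm, its top 32 mm above the table) on the scale rail along the stand's +y side: the carriage's pointer belongs level with it along x.
- pen: White pen lying on the table, 145 x 11 mm, origin under its middle. Bystander.
- clothes_peg: Clothes peg lying on the table, 72 x 15 mm, origin under its middle. Bystander.
- tape_roll: Brown roll of tape lying flat, 98 mm across, 48 mm high, origin under its middle. Bystander.
- sealed_pot: Low pot of dried fruit, 95 mm across, 58 mm high, behind the work, origin under its middle. Bystander.
- spare_pot: Low pot of dried fruit, 95 mm across, 58 mm high, to the left of the work, origin under its middle. Bystander.

How it is judged:
By the outcome, as a careful person would: the job done as asked, in the order asked, and still so for the second after the job is handed in, while the arm keeps its last pose, push and grip.
It also fails if it takes over 45 s, if anything falls off the work surface, if the arm or the gripper's body presses on something with over 40 N, if the wrist force passes 120 N, or if a joint passes its speed limit or range.

## Robot

A 6-joint arm with a two-finger parallel gripper is mounted at the origin on a cart in front of the work surface, level with it; the furniture and walls round the work are solid. World frame = base frame: x ahead of the robot, y to its left, z up, the work surface at z = 0. Lengths are in m, angles in rad, forces in N, time in s.
With the tool pointing down it reaches from about 0.325 to 0.85 m from the base axis. Payload 4.4 kg.
Tool frame: the origin (TCP) lies on the centre line of the jaws, within the pads' length; the fingertips stand 17 mm ahead of it and the grasp point (between the pads) lies 2 mm behind it; z points along the fingers, y is the line along which they close (so a half turn about z gives the same grasp; the last joint's range is limited). The gripper opens to 94 mm and grips with 3 to 60 N. Pads are 16 mm wide; open, the fingers measure 119 mm over their backs; the gripper's body (75 mm by 177 mm) begins 78 mm behind the grasp point.
Start: joints at [-1.474, 0.207, 1.542, -0, 1.393, -0.15], TCP at [0.141, -0.557, 0.183] pointing down, gripper open.
Joint ranges: [-2.73, 2.73], [-0.86, 2.22], [0.23, 2.46], [-1.11, 4.25], [0.08, 2.63], [-2.82, 2.82]. Speed limits (rad/s): [2.79, 2.79, 3.14, 3.14, 3.14, 3.14].

## Interface

Orientations are given as a 3x3 rotation matrix whose columns are the frame's x, y, z axes.
In Python, from bench import robot gives the robot as it stands.
- The arm moves only by the tool carry_out, never from a script. Its argument "series" is a list of rows, each a list of 3 entries, a list of its own where there are three numbers: the closure in counts, from 0 (fully open) to 255 (shut), then the shift along the tool's x, y, z in m, then the turn about the tool's z in rad. In form: [[claw, [x, y, z], twist], ...]. A call has 1 to 12 rows; each row shifts and turns the commanded pose from where the row before left it, along the tool's axes as they then stand; what a row does not reach is not made up. A row lasts 1/8 s, in which the tool goes at most 62.5 mm and 10.7 degrees, less where a joint would pass 70% of its speed; a pose out of reach is approached as far as the arm can. A call is refused whole if a number of a shift passes 0.0625 or a number of a turn 0.188, either way. A call with a gripper value outside its range is refused whole. The fingers move at their own pace and stop on an object; the grip force is fixed at half the most. Time passes only in rows, so rows that do not move let the fingers close. It gives the time, the measured TCP pose, the force, the opening and the grip force at its end, in the units of the state.
- robot.sense(): the state, without advancing time (a new reading comes with each control period).
- robot.capture(name): name is "side" or "top"; returns (picture, depth): 400x640x3 uint8, blue, green, red; 400x640 float32, m along the optical axis (not along the pixel's ray), 0 where there is no reading.
- robot.camera_model(name): a dict with "fx", "fy", "cx", "cy" (pixels), "R" (3x3) and "t" (3): a world point X has camera coordinates R X + t. Camera axes: x right, y down, z forward; pixel columns grow to the right and rows downward; lengths in m; the calibration is good to about 2 mm. A picture is of the moment at which its call begins. camera_model takes no time and is no camera call.
- robot.close_job(): hands the job in; it is judged then, once.
The state is a dict: "time_s": time; "joints": joint angles; "joint_vel": joint speeds; "tau": joint torques, N m; "tcp_pos": TCP position; "eef_rot": TCP orientation; "ft_force": force on the tool from outside, world axes, zero at the start; "moment": the same for the moment, N m; "opening": finger opening in m; "gripper_force": force on a finger pad.
Only numpy, scipy, OpenCV 4.12 (cv2) and the standard library are available. Lean on these libraries where they do the work, as an engineer would, in place of code of your own. Each camera call takes 0.05 s, during which the arm holds its last target. There are 200 camera calls.

## Working session

There is one attempt and no reset: what is moved stays moved. The work goes in short steps, Python scripts to look and compute and a tool call to move; the robot and the scene stay as the last step left them, time stands still between calls to the robot, and variables do not carry over. Pictures are saved under pics/ and viewed, at most 10 in all, crops included, and the job is handed in when it is done.

Besides the shell and the picture viewer there is one more tool, called after ">>>" by a JSON object that holds its "fn" and its "kwargs". carry_out: Moves the arm, as the interface text tells. Its arguments: {"type":"object","properties":{"series":{"type":"array","items":{"type":"array"}}},"required":["series"]}

```bash
mkdir -p pics; cat > h.py <<'E'
import numpy as np, cv2
from bench import robot
def cam(n):
    m=robot.camera_model(n); return m,np.array(m["R"]),np.array(m["t"])
def ray(n,u,v,z):
    m,R,t=cam(n); d=R.T@np.array([(u-m["cx"])/m["fx"],(v-m["cy"])/m["fy"],1]); c=-R.T@t
    return c+d*(z-c[2])/d[2]
def pt(n,u,v,dep):
    m,R,t=cam(n); return R.T@(np.array([(u-m["cx"])/m["fx"],(v-m["cy"])/m["fy"],1])*dep-t)
def proj(n,X):
    m,R,t=cam(n); p=R@np.array(X)+t; return np.array([m["fx"]*p[0]/p[2]+m["cx"],m["fy"]*p[1]/p[2]+m["cy"]])
def cloud(n,dep):
    m,R,t=cam(n); v,u=np.mgrid[:400,:640]
    p=np.stack([(u-m["cx"])/m["fx"]*dep,(v-m["cy"])/m["fy"]*dep,dep],-1); return (p-t)@R
E
python3 - <<'E'
from h import *
for n in("top","side"):
    p,d=robot.capture(n); cv2.imwrite(f"pics/{n}0.png",p); np.save(n+"0.npy",d)
    m,R,t=cam(n); print(n,m["fx"],-R.T@t,R.round(3).tolist())
s=robot.sense(); print(s)
E
```

```text
top 519.4460765151636 [0.35386369 0.01831957 1.41841968] [[0.007, -1.0, 0.008], [-0.983, -0.008, -0.182], [0.182, -0.007, -0.983]]
side 385.0814321749855 [ 0.54799305 -0.82127644  0.63879357] [[0.996, -0.087, 0.023], [-0.027, -0.533, -0.846], [0.086, 0.842, -0.533]]
{'time_s': 0.1, 'joints': array([-1.47352251e+00,  2.07321573e-01,  1.54278320e+00,  2.03023807e-06,
        1.39350467e+00, -1.50502022e-01]), 'joint_vel': array([ 0.00162768, -0.00045998, -0.00304518, -0.00025973,  0.00056593,
       -0.00042874]), 'tau': array([-1.70173616e-04, -3.71861207e+01, -2.82291609e+01,  7.01228972e-02,
        3.11396609e-02, -5.02014916e-05]), 'tcp_pos': array([ 0.14093144, -0.55667429,  0.1821277 ]), 'eef_rot': array([[ 9.69460408e-01,  2.45247791e-01, -1.93882112e-04],
       [ 2.45247679e-01, -9.69458378e-01,  2.00744435e-03],
       [ 3.04360655e-04, -1.99368696e-03, -9.99997966e-01]]), 'ft_force': array([0.0535689 , 0.13928062, 0.54360523]), 'moment': array([ 0.00987929, -0.03782071,  0.03562914]), 'gripper_force': 0.0, 'opening': 0.09413033334232877}
```

View pics/top0.png

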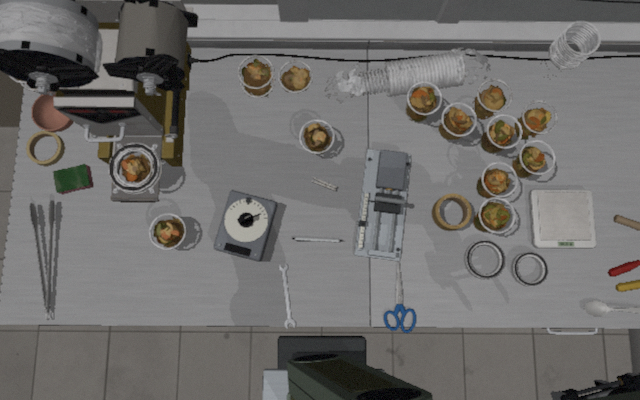

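View pics/side0.png

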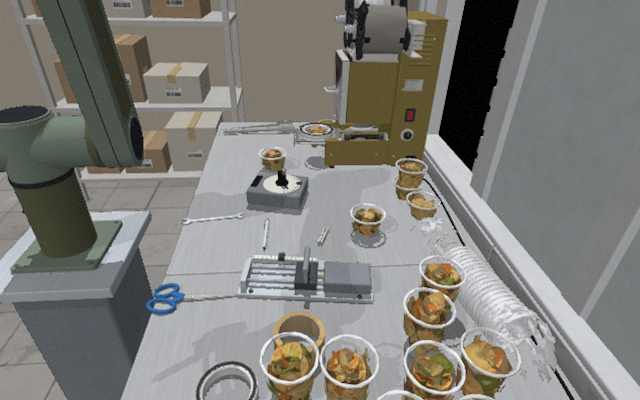

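The top view shows the readout box at about (248,222) with its dial at (247,220), and the pull stand at about (385,205) with its handle near (388,205). The side view shows the dial at (281,180) and the carriage at (307,270). I'll enlarge these next.

```bash
python3 - <<'E'
from h import *
t=cv2.imread("pics/top0.png"); s=cv2.imread("pics/side0.png")
def c(i,x,y,w,h,W,H): return cv2.resize(i[y:y+h,x:x+w],(W,H),interpolation=cv2.INTER_CUBIC)
A=np.hstack([c(t,212,185,75,75,450,450),c(t,350,145,58,75+45-3,290,585)[:450]])
cv2.imwrite("pics/zt.png",np.hstack([c(t,210,185,72,96,432,576),c(t,350,145,60,120,288,576)]))
cv2.imwrite("pics/zs.png",np.vstack([c(s,235,160,80,55,640,440)[:290],c(s,230,242,150,65,640,277)]))
for n,box in(("top",(210,185,72,75)),("top",(350,145,60,120)),("side",(235,165,80,50)),("side",(230,242,150,65))):
    P=cloud(n,np.load(n+"0.npy")); x,y,w,h=box; q=P[y:y+h,x:x+w].reshape(-1,3)
    for a,b in((.005,.02),(.042,.047),(.047,.053),(.033,.042),(.066,.1)):
        k=q[(q[:,2]>a)&(q[:,2]<b)]
        if len(k)>5: print(n,box,a,b,len(k),k.mean(0).round(4),k.min(0).round(3),k.max(0).round(3))
E
```

```text
top (210, 185, 72, 75) 0.005 0.02 122 [0.5421 0.2045 0.008 ] [0.435 0.116 0.005] [0.64  0.314 0.02 ]
top (210, 185, 72, 75) 0.042 0.047 382 [0.5179 0.2084 0.0456] [0.434 0.129 0.042] [0.615 0.29  0.047]
top (210, 185, 72, 75) 0.047 0.053 1812 [0.5194 0.2094 0.0502] [0.433 0.129 0.047] [0.617 0.287 0.053]
top (210, 185, 72, 75) 0.033 0.042 42 [0.497  0.1812 0.0391] [0.434 0.132 0.034] [0.605 0.284 0.042]
top (210, 185, 72, 75) 0.066 0.1 90 [0.5344 0.2058 0.0847] [0.523 0.189 0.067] [0.547 0.224 0.098]
top (350, 145, 60, 120) 0.005 0.02 2645 [ 0.5659 -0.1533  0.0106] [ 0.424 -0.237  0.005] [ 0.759 -0.071  0.02 ]
top (350, 145, 60, 120) 0.042 0.047 245 [ 0.6789 -0.1831  0.0437] [ 0.581 -0.223  0.042] [ 0.73  -0.138  0.047]
top (350, 145, 60, 120) 0.047 0.053 18 [ 0.6504 -0.1808  0.0487] [ 0.579 -0.213  0.047] [ 0.698 -0.14   0.052]
top (350, 145, 60, 120) 0.033 0.042 1160 [ 0.6312 -0.1772  0.038 ] [ 0.442 -0.227  0.033] [ 0.735 -0.093  0.042]
top (350, 145, 60, 120) 0.066 0.1 144 [ 0.5872 -0.1729  0.0786] [ 0.577 -0.211  0.068] [ 0.599 -0.134  0.086]
side (235, 165, 80, 50) 0.005 0.02 2
[... 336 characters left out ...]
0.433 0.128 0.033] [0.62  0.251 0.042]
side (235, 165, 80, 50) 0.066 0.1 77 [0.5367 0.2026 0.0805] [0.526 0.188 0.067] [0.55  0.224 0.091]
side (230, 242, 150, 65) 0.005 0.02 2464 [ 0.5584 -0.1801  0.0113] [ 0.419 -0.243  0.005] [ 0.747 -0.023  0.02 ]
side (230, 242, 150, 65) 0.042 0.047 126 [ 0.6775 -0.1853  0.0426] [ 0.582 -0.224  0.042] [ 0.728 -0.149  0.047]
side (230, 242, 150, 65) 0.047 0.053 9 [ 0.5855 -0.2039  0.0504] [ 0.582 -0.206  0.047] [ 0.589 -0.203  0.053]
side (230, 242, 150, 65) 0.033 0.042 1548 [ 0.6359 -0.1819  0.0386] [ 0.442 -0.226  0.033] [ 0.735 -0.1    0.042]
side (230, 242, 150, 65) 0.066 0.1 154 [ 0.589  -0.1763  0.0783] [ 0.58  -0.211  0.069] [ 0.6   -0.131  0.082]
```

View pics/zt.png

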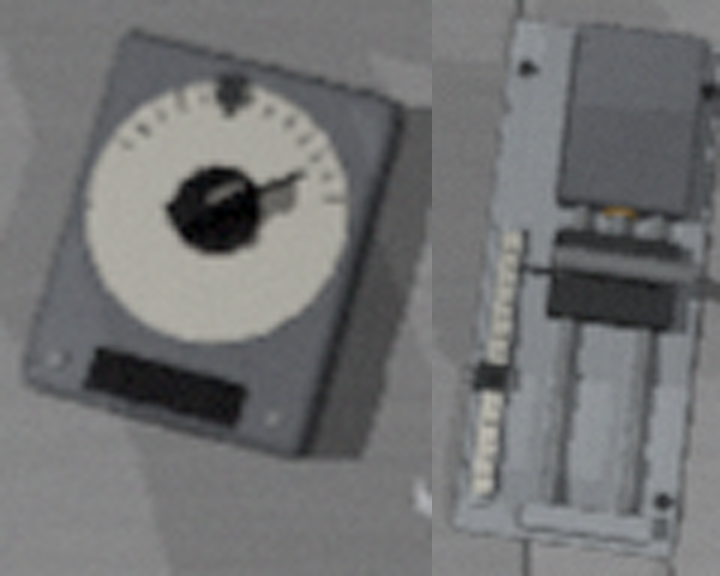

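View pics/zs.png

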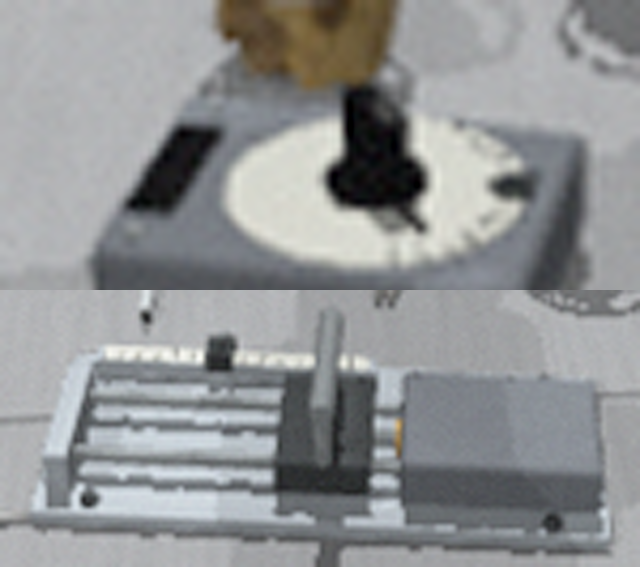

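The zoomed top view puts the dial pointer tip at about zoom (303,174), the dial clamp at (233,97), the carriage pointer end at (525,270) and the rail clamp at (491,377). In the side zoom, the tip is at (423,228), the dial clamp at (512,187) and the rail clamp at (222,352).

```bash
python3 - <<'E'
from h import *
for n in("top","side"):
    P=cloud(n,np.load(n+"0.npy")); im=cv2.imread(f"pics/{n}0.png")
    x,y,w,h=(210,185,75,80) if n=="top" else (235,165,80,50)
    q=P[y:y+h,x:x+w].reshape(-1,3); k=q[(q[:,2]>.045)&(q[:,2]<.055)]
    print(n,"box",cv2.minAreaRect((k[:,:2]*1000).astype(np.float32)))
    m=(im.min(2)>165).astype(np.uint8); m[:y]=0;m[y+h:]=0;m[:,:x]=0;m[:,x+w:]=0
    v,u=np.nonzero(m); pts=np.array([ray(n,a,b,.0505)[:2] for a,b in zip(u,v)])*1000
    c,r=cv2.minEnclosingCircle(cv2.convexHull(pts.astype(np.float32))); print("circle",c,r,len(pts))
    k=q[(q[:,2]>.075)&(q[:,2]<.1)]; print("knob",k.mean(0),cv2.minAreaRect((k[:,:2]*1000).astype(np.float32)), np.percentile(k[:,2],[50,90]))
    x,y,w,h=(350,145,58,120) if n=="top" else (230,242,150,65)
    q=P[y:y+h,x:x+w].reshape(-1,3)
    for a,b in((.007,.014),(.036,.042),(.072,.085)):
        k=q[(q[:,2]>a)&(q[:,2]<b)]; print("stand",a,cv2.minAreaRect((k[:,:2]*1000).astype(np.float32)),np.median(k[:,2]))
T=lambda zx,zy,s,ox,oy:((zx+.5)/s-.5+ox,(zy+.5)/s-.5+oy)
def tri(a,b):
    from numpy.linalg import lstsq
    A=[];B=[]
    for n,uv in(("top",a),("side",b)):
        p0=ray(n,*uv,0);p1=ray(n,*uv,.1);d=(p1-p0)/np.linalg.norm(p1-p0);M=np.eye(3)-np.outer(d,d);A.append(M);B.append(M@p0)
    return lstsq(np.vstack(A),np.hstack(B),rcond=None)[0]
tt=T(303,174,6,210,185); ts=T(423,228,8,235,160)
ct=T(233,97,6,210,185); cs=T(512,187,8,235,160)
rt=T(59,377,4.8,350,145); rs=T(222,352-290,640/150,230,242)
it=T(93,270,4.8,350,145)
print("tip",ray("top",*tt,.054),ray("side",*ts,.054),tri(tt,ts))
print("clamp",ray("top",*ct,.057),ray("side",*cs,.057),tri(ct,cs))
print("rail",ray("top",*rt,.032),ray("side",*rs,.032),tri(rt,rs))
print("idx",ray("top",*it,.028))
E
```

```text
top box ((523.1746215820312, 209.65921020507812), (129.9994354248047, 164.40318298339844), 75.44947052001953)
circle (518.5369262695312, 220.2755889892578) 39.017005920410156 3
knob [0.53465567 0.20604692 0.08672773] ((534.9632568359375, 206.78082275390625), (13.098708152770996, 36.03990173339844), 24.300827026367188) [0.08764242 0.09040216]
stand 0.007 ((588.8053588867188, -148.3896484375), (159.71929931640625, 325.01898193359375), 88.6293716430664) 0.01025469797990781
stand 0.036 ((587.7591552734375, -172.45542907714844), (74.23616790771484, 289.5436706542969), 82.81707000732422) 0.03915499207879549
stand 0.072 ((587.7156982421875, -172.54225158691406), (76.92667388916016, 14.011963844299316), 82.0067138671875) 0.07830274503467045
side box ((525.77490234375, 209.6138916015625), (134.77110290527344, 163.6946563720703), 74.61917114257812)
circle (499.4851989746094, 193.60223388671875) 185.44146728515625 1272
knob [0.53669091 0.20325876 0.08501759] ((536.3463134765625, 207.2721405029297), (12.583245277404785, 39.10707092285156), 24.15663719177246) [0.087179   0.08994477]
stand 0.007 ((587.3593139648438, -125.4881820678711), (197.72833251953125, 315.24041748046875), 82.8310546875) 0.010936582555586223
stand 0.036 ((589.5589599609375, -171.94410705566406), (75.14659881591797, 289.114990234375), 83.11666107177734) 0.04013186496367426
stand 0.072 ((589.3677978515625, -170.67630004882812), (81.67953491210938, 12.68126106262207), 82.57476043701172) 0.07909652088383047
tip [0.55284829 0.17034883 0.054     ] [0.55323888 0.17306621 0.054     ] [0.55292112 0.17019923 0.05562373]
clamp [0.58658282 0.20194903 0.057     ] [0.58744162 0.19705305 0.057     ] [0.58738552 0.20239128 0.05389322]
rail [ 0.53231406 -0.10138979  0.032     ] [ 0.53400698 -0.10984523  0.032     ] [ 0.53352341 -0.10194195  0.02518674]
idx [ 0.59397284 -0.12145027  0.028     ]
```

>>> {"fn": "carry_out", "kwargs": {"series": [[0,[0.042,-0.021,0],0],[0,[0.042,-0.021,0],0],[0,[0.042,-0.021,0],0],[0,[0.042,-0.021,0],0],[0,[0.042,-0.021,0],0],[0,[0.042,-0.021,0],0],[0,[0.042,-0.021,0],0],[0,[0.042,-0.021,0],0],[0,[0.042,-0.021,0],0],[0,[0.042,-0.021,0],0]]}}

```text
time_s: 1.35
tcp_pos: [0.4974, -0.2495, 0.1827]
eef_rot: [[0.969, 0.245, -0.001], [0.245, -0.969, 0.0], [-0.001, -0.001, -1.0]]
ft_force: [0.2, -0.6, 0.2]
opening: 0.0939
gripper_force: 0.0
```

>>> {"fn": "carry_out", "kwargs": {"series": [[0,[0.0146,-0.0434,0],0],[0,[0.0146,-0.0434,0],0],[0,[0.0146,-0.0434,0],0],[0,[0.0146,-0.0434,0],0],[0,[0.0146,-0.0434,0],0],[0,[0.0146,-0.0434,0],0],[0,[0.0146,-0.0434,0],0],[0,[0.0146,-0.0434,0],0],[0,[0.0146,-0.0434,0],0],[0,[0.0146,-0.0434,0],0]]}}

```text
time_s: 2.6
tcp_pos: [0.5313, 0.2071, 0.1826]
eef_rot: [[0.969, 0.245, -0.001], [0.245, -0.969, -0.0], [-0.001, 0.0, -1.0]]
ft_force: [1.4, -1.0, 1.0]
opening: 0.0937
gripper_force: 0.0
```

>>> {"fn": "carry_out", "kwargs": {"series": [[0,[0,0,0],-0.175],[0,[0,0,0],-0.175],[0,[0,0,0],-0.175],[0,[0,0,0],-0.175],[0,[0,0,0],-0.175],[0,[0,0,0],-0.175],[0,[0,0,0],-0.175],[0,[0,0,0],-0.175],[0,[0,0,0],-0.175],[0,[0,0,0],-0.173],[0,[0,0,0],0],[0,[0,0,0],0]]}}

```text
time_s: 4.1
tcp_pos: [0.5315, 0.2057, 0.1828]
eef_rot: [[-0.41, 0.912, -0.001], [0.912, 0.41, -0.0], [0.0, -0.001, -1.0]]
ft_force: [0.1, 0.2, 0.4]
opening: 0.0938
gripper_force: 0.0
```

>>> {"fn": "carry_out", "kwargs": {"series": [[0,[-0.0007,0.0042,0.03],0],[0,[0,0,0.03],0],[0,[0,0,0.025],0],[0,[0,0,0.018],0],[0,[0,0,0],0],[150,[0,0,0],0],[200,[0,0,0],0],[255,[0,0,0],0],[255,[0,0,0],0],[255,[0,0,0],0]]}}

```text
time_s: 5.35
tcp_pos: [0.536, 0.2068, 0.0803]
eef_rot: [[-0.412, 0.911, 0.0], [0.911, 0.412, 0.0], [-0.0, 0.0, -1.0]]
ft_force: [-0.7, -0.9, -0.0]
opening: 0.0471
gripper_force: 0.0
```

>>> {"fn": "carry_out", "kwargs": {"series": [[255,[0,0,0],0],[255,[0,0,0],0],[255,[0,0,0],0],[255,[0,0,0],0],[255,[0,0,0],0],[255,[0,0,0],0]]}}

```text
time_s: 6.1
tcp_pos: [0.5359, 0.2068, 0.0801]
eef_rot: [[-0.412, 0.911, -0.0], [0.911, 0.412, -0.0], [0.0, -0.0, -1.0]]
ft_force: [-1.1, -0.2, -0.5]
opening: 0.0007
gripper_force: 0.0
```

```bash
cat > d.py <<'E'
from h import *
# angle of dark pixels about the dial axis, world degrees, in ring radii; axis a
def ring(n,im,a=(.5358,.2068),z=.0545,r0=.03,r1=.0415,lo=-100,hi=60,th=60):
    out=[]
    for r in np.arange(r0,r1,.002):
        A=np.arange(lo,hi,.5)
        uv=np.array([proj(n,(a[0]+r*np.cos(np.radians(q)),a[1]+r*np.sin(np.radians(q)),z)) for q in A]).astype(np.float32)
        g=cv2.remap(im.min(2).astype(np.float32),uv[:,0],uv[:,1],cv2.INTER_CUBIC).ravel()
        w=np.clip(np.median(g)-30-g,0,None)
        out.append((r,A,g,w))
    return out
E
python3 - <<'E'
from d import *
im=cv2.imread("pics/top0.png"); s=cv2.imread("pics/side0.png")
for n,i in(("top",im),("side",s)):
    for r,A,g,w in ring(n,i,r0=.024,r1=.046):
        k=(A>-90)&(A<-45); print(n,"ptr",round(r,3),(A[k]*w[k]).sum()/max(w[k].sum(),1e-6),g[k].min())
    for r,A,g,w in ring(n,i,z=.057,r0=.04,r1=.058):
        k=(A>-25)&(A<15); print(n,"clamp",round(r,3),(A[k]*w[k]).sum()/max(w[k].sum(),1e-6),g[k].min())
E
```

```text
Traceback (most recent call last):
  File "d.py", line 7, in ring
    uv=np.array([proj(n,(a[0]+r*np.cos(np.radians(q)),a[1]+r*np.sin(np.radians(q)),z)) for q in A]).astype(np.float32)
                 ~~~~^^^^^^^^^^^^^^^^^^^^^^^^^^^^^^^^^^^^^^^^^^^^^^^^^^^^^^^^^^^^^^^^^
  File "h.py", line 11, in proj
    m,R,t=cam(n); p=R@np.array(X)+t; return np.array([m["fx"]*p[0]/p[2]+m["cx"],m["fy"]*p[1]/p[2]+m["cy"]])
          ~~~^^^
  File "h.py", line 4, in cam
    m=robot.camera_model(n); return m,np.array(m["R"]),np.array(m["t"])
ValueError: time passes only in moves, steps and waits
```

The gripper closed to about 0 mm, so something is off. I'll look before doing anything else.

```bash
sed -i 's/^def cam(n):/from functools import lru_cache\n@lru_cache\ndef cam(n):/' h.py
python3 - <<'E'
from d import *
t,dt=robot.capture("top"); s,ds=robot.capture("side")
np.save("top1.npy",dt);np.save("side1.npy",ds);cv2.imwrite("pics/top1.png",t);cv2.imwrite("pics/side1.png",s)
c=lambda i,x,y,w,h,W,H:cv2.resize(i[y:y+h,x:x+w],(W,H),interpolation=cv2.INTER_CUBIC)
cv2.imwrite("pics/z1.png",np.hstack([c(t,200,170,100,100,400,400),c(s,220,110,100,100,400,400)]))
st=robot.sense(); print(st["opening"],st["gripper_force"],st["tcp_pos"],st["joints"])
E
```

```text
0.000568954073519737 0.0 [0.53588037 0.20680164 0.08013684] [ 2.17664988e-01  3.08911514e-01  1.64000169e+00 -4.42940985e-06
  1.19269358e+00 -2.07364747e-01]
```

View pics/z1.png

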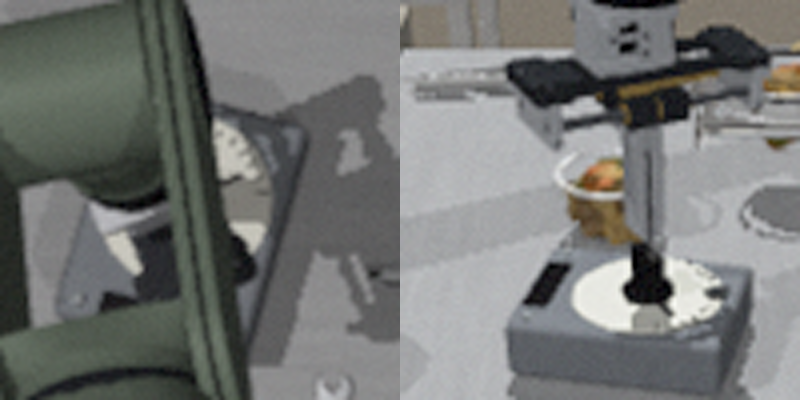

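The left crop shows the arm hiding the dial from the top. The right (side) crop shows the closed fingers ending at about (645,245), with the black knob below them. I'll use the depth image to see where the fingers really are.

```bash
python3 - <<'E'
from d import *
for z in(.06,.063,.08,.088,.12): 
    u=proj("side",(.5359,.2068,z)); print(z,u.round(1),((u-[220,110]+.5)*4+[400,0]).round(0))
P=cloud("side",np.load("side1.npy")); P0=cloud("side",np.load("side0.npy"))
im=cv2.imread("pics/side1.png")
for v in range(145,190,2):
    print(v,[(int(u),*(P[v,u]*1000).round(0).astype(int),int(im[v,u].min())) for u in(278,281,284,287)], (P0[v,281]*1000).round(0).astype(int))
E
```

```text
0.06 [281.5 180.9] [648. 286.]
0.063 [281.5 180. ] [648. 282.]
0.08 [281.3 175.1] [647. 262.]
0.088 [281.2 172.8] [647. 253.]
0.12 [280.9 163.2] [646. 215.]
145 [(278, np.int64(530), np.int64(196), np.int64(184), 128), (281, np.int64(538), np.int64(199), np.int64(182), 113), (284, np.int64(547), np.int64(201), np.int64(181), 116), (287, np.int64(558), np.int64(599), np.int64(3), 179)] [534 604   1]
147 [(278, np.int64(529), np.int64(190), np.int64(180), 116), (281, np.int64(538), np.int64(198), np.int64(176), 100), (284, np.int64(546), np.int64(201), np.int64(175), 116), (287, np.int64(558), np.int64(588), np.int64(-1), 182)] [534 581   2]
149 [(278, np.int64(529), np.int64(192), np.int64(173), 121), (281, np.int64(538), np.int64(197), np.int64(170), 88), (284, np.int64(546), np.int64(204), np.int64(167), 115), (287, np.int64(557), np.int64(562), np.int64(2), 169)] [535 447  56]
151 [(278, np.int64(529), np.int64(195), np.int64(165), 115), (281, np.int64(537), np.int64(199), np.int64(163), 103), (284, np.int64(546), np.int64(202), np.int64(162), 119), (287, np.int64(557), np.int64(55
[... 3932 characters left out ...]
 np.int64(194), np.int64(53), 65), (281, np.int64(534), np.int64(193), np.int64(54), 17), (284, np.int64(543), np.int64(189), np.int64(56), 17), (287, np.int64(552), np.int64(192), np.int64(53), 175)] [534 188  57]
187 [(278, np.int64(525), np.int64(182), np.int64(53), 226), (281, np.int64(534), np.int64(185), np.int64(51), 150), (284, np.int64(543), np.int64(181), np.int64(53), 144), (287, np.int64(552), np.int64(173), np.int64(58), 120)] [534 184  52]
189 [(278, np.int64(525), np.int64(172), np.int64(52), 139), (281, np.int64(534), np.int64(172), np.int64(52), 144), (284, np.int64(543), np.int64(172), np.int64(52), 146), (287, np.int64(552), np.int64(168), np.int64(54), 154)] [534 166  55]
```

The fingers end at z≈0.103 in the side depth, with the knob top at 0.088–0.09. So the reported z is about 40 mm too low here, while xy agrees. I'll open, go down a further 38 mm while checking force, and close again.

>>> {"fn": "carry_out", "kwargs": {"series": [[0,[0,0,0],0],[0,[0,0,0],0],[0,[0,0,0],0],[0,[0,0,0],0],[0,[0,0,0],0],[0,[0,0,0],0],[0,[0,0,0.01],0],[0,[0,0,0.01],0],[0,[0,0,0],0]]}}

```text
time_s: 7.32
tcp_pos: [0.5344, 0.2064, 0.0584]
eef_rot: [[-0.412, 0.911, -0.003], [0.911, 0.412, -0.001], [0.001, -0.003, -1.0]]
ft_force: [1.1, 0.8, -0.0]
opening: 0.0872
gripper_force: 0.0
```

```bash
python3 - <<'E'
from d import *
s,ds=robot.capture("side"); cv2.imwrite("pics/side2.png",s); np.save("side2.npy",ds)
P=cloud("side",ds).reshape(-1,3); k=P[(np.abs(P[:,0]-.536)<.08)&(np.abs(P[:,1]-.207)<.07)&(P[:,2]>.065)&(P[:,2]<.15)]
for a in np.arange(.065,.125,.005):
    q=k[(k[:,2]>=a)&(k[:,2]<a+.005)]
    if len(q): print(a.round(3),len(q),"left",(q[q[:,0]<.515]*1000).mean(0).round(0) if (q[:,0]<.515).any() else None,"right",(q[q[:,0]>.555]*1000).mean(0).round(0) if (q[:,0]>.555).any() else None)
print(robot.sense()["tcp_pos"],robot.sense()["opening"])
cv2.imwrite("pics/z2.png",cv2.resize(s[110:210,220:350],(780,600),interpolation=cv2.INTER_CUBIC))
E
```

```text
0.065 14 left None right None
0.07 14 left None right None
0.075 11 left None right None
0.08 17 left [497. 180.  83.] right [576. 223.  83.]
0.085 35 left [494. 177.  88.] right [579. 222.  88.]
0.09 24 left [490. 180.  93.] right [580. 222.  92.]
0.095 16 left [491. 178.  98.] right [580. 221.  97.]
0.1 20 left [491. 179. 102.] right [578. 222. 103.]
0.105 15 left [490. 181. 108.] right [580. 221. 107.]
0.11 18 left [491. 180. 113.] right [580. 222. 112.]
0.115 19 left [490. 180. 117.] right [580. 220. 117.]
0.12 20 left [490. 180. 122.] right [579. 222. 123.]
[0.53503507 0.20660472 0.05905026] 0.0909574036836993
```

View pics/z2.png

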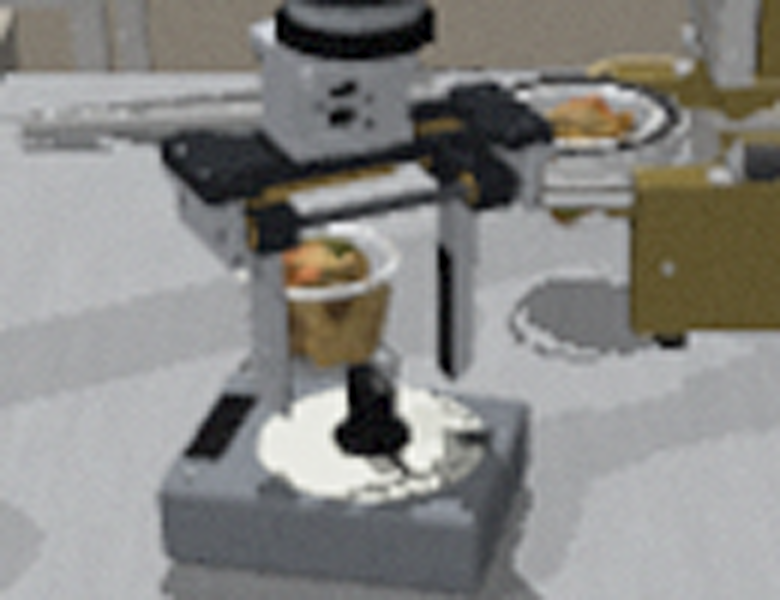

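The view shows the fingers open astride the knob, with their tips at z≈0.082 (zoom (270,410) and (452,375)). The dial pointer is unchanged at (400,465). I'll go down 19 mm more and close.

>>> {"fn": "carry_out", "kwargs": {"series": [[0,[0,0,0.01],0],[0,[0,0,0.009],0],[100,[0,0,0],0],[255,[0,0,0],0],[255,[0,0,0],0],[255,[0,0,0],0],[255,[0,0,0],0],[255,[0,0,0],0],[255,[0,0,0],0],[255,[0,0,0],0],[255,[0,0,0],0]]}}

```text
time_s: 8.75
tcp_pos: [0.5375, 0.2075, 0.0414]
eef_rot: [[-0.412, 0.911, 0.004], [0.911, 0.412, 0.001], [-0.0, 0.004, -1.0]]
ft_force: [4.7, 3.1, -4.9]
opening: 0.0129
gripper_force: 30.0
```

```bash
python3 - <<'E'
from d import *
im=cv2.imread("pics/top0.png"); s=cv2.imread("pics/side0.png"); s2=cv2.imread("pics/side2.png")
f=lambda x:round(float(x),1)
for n,i in(("top",im),("side",s),("side",s2)):
    print(n,"ptr",[(f(r*1000),f((A*w)[k].sum()/max(w[k].sum(),1e-6))) for r,A,g,w in ring(n,i,r0=.026,r1=.045) for k in[(A>-90)&(A<-45)]])
    print(n,"clamp",[(f(r*1000),f((A*w)[k].sum()/max(w[k].sum(),1e-6)),f(g[k].min())) for r,A,g,w in ring(n,i,z=.057,r0=.042,r1=.058) for k in[(A>-25)&(A<15)]])
E
```

```text
top ptr [(26.0, -70.8), (28.0, -71.4), (30.0, -72.2), (32.0, -71.4), (34.0, -67.2), (36.0, -64.2), (38.0, -64.2), (40.0, -64.3), (42.0, 0.0), (44.0, 0.0)]
top clamp [(42.0, -4.0, 115.8), (44.0, -4.5, 78.0), (46.0, -4.5, 59.5), (48.0, -4.6, 58.8), (50.0, -4.9, 47.6), (52.0, -5.0, 43.4), (54.0, -4.5, 45.2), (56.0, -4.5, 45.6)]
side ptr [(26.0, -69.8), (28.0, -70.3), (30.0, -70.6), (32.0, -71.3), (34.0, -71.0), (36.0, -69.8), (38.0, -67.8), (40.0, -65.2), (42.0, -65.9), (44.0, -66.6)]
side clamp [(42.0, -8.2, 173.9), (44.0, -8.9, 124.2), (46.0, -9.7, 74.8), (48.0, -9.8, 46.7), (50.0, -9.9, 42.6), (52.0, -9.8, 38.8), (54.0, -9.4, 43.3), (56.0, -9.0, 45.8)]
side ptr [(26.0, -68.5), (28.0, -68.9), (30.0, -69.3), (32.0, -70.1), (34.0, -69.8), (36.0, -66.5), (38.0, -64.2), (40.0, -64.9), (42.0, -65.2), (44.0, -63.1)]
side clamp [(42.0, -10.4, 104.5), (44.0, -9.8, 78.6), (46.0, -9.6, 60.4), (48.0, -9.7, 45.4), (50.0, -9.6, 30.3), (52.0, -9.2, 29.3), (54.0, -8.3, 35.6), (56.0, -8.2, 35.1)]
```

>>> {"fn": "carry_out", "kwargs": {"series": [[255,[0,0,0],-0.105],[255,[0,0,0],-0.105],[255,[0,0,0],-0.105],[255,[0,0,0],-0.105],[255,[0,0,0],-0.105],[255,[0,0,0],-0.105],[255,[0,0,0],-0.105],[255,[0,0,0],-0.105],[255,[0,0,0],-0.105],[255,[0,0,0],-0.1],[255,[0,0,0],0],[255,[0,0,0],0]]}}

```text
time_s: 10.25
tcp_pos: [0.5388, 0.2092, 0.0414]
eef_rot: [[-0.995, 0.101, 0.006], [0.101, 0.995, 0.005], [-0.006, 0.005, -1.0]]
ft_force: [7.5, 6.5, -5.9]
opening: 0.0124
gripper_force: 30.0
```

>>> {"fn": "carry_out", "kwargs": {"series": [[0,[0,0,0],0],[0,[0,0,0],0],[0,[0,0,0],0],[0,[0,0,0],0],[0,[0,0,0],0],[0,[0,0,-0.03],0],[0,[0,0,-0.04],0],[0,[0,0,-0.04],0]]}}

```text
time_s: 11.25
tcp_pos: [0.5355, 0.2066, 0.1521]
eef_rot: [[-0.995, 0.101, -0.001], [0.101, 0.995, -0.0], [0.001, -0.0, -1.0]]
ft_force: [0.4, 0.3, -0.2]
opening: 0.0895
gripper_force: 0.0
```

>>> {"fn": "carry_out", "kwargs": {"series": [[0,[-0.0114,-0.0465,0],0],[0,[-0.0114,-0.0465,0],0],[0,[-0.0114,-0.0465,0],0],[0,[-0.0114,-0.0465,0],0],[0,[-0.0114,-0.0465,0],0],[0,[-0.0114,-0.0465,0],0],[0,[-0.0114,-0.0465,0],0],[0,[-0.0114,-0.0465,0],0]]}}

```text
time_s: 12.25
tcp_pos: [0.5892, -0.174, 0.1512]
eef_rot: [[-0.995, 0.101, 0.0], [0.101, 0.995, 0.0], [-0.0, 0.0, -1.0]]
ft_force: [0.6, 1.0, 0.4]
opening: 0.0939
gripper_force: 0.0
```

```bash
python3 - <<'E'
from d import *
t,dt=robot.capture("top"); s,ds=robot.capture("side")
for n,i,d in(("top",t,dt),("side",s,ds)):
    cv2.imwrite(f"pics/{n}3.png",i); np.save(n+"3.npy",d)
    f=lambda x:round(float(x),1)
    print(n,"ptr",[(f(r*1000),f((A*w)[k].sum()/max(w[k].sum(),1e-6)),f(g[k].min())) for r,A,g,w in ring(n,i,r0=.024,r1=.044) for k in[(A>-25)&(A<15)]])
    print(n,"clamp",[(f(r*1000),f((A*w)[k].sum()/max(w[k].sum(),1e-6)),f(g[k].min())) for r,A,g,w in ring(n,i,z=.057,r0=.042,r1=.058) for k in[(A>-25)&(A<15)]])
    P=cloud(n,d).reshape(-1,3); k=P[(np.abs(P[:,0]-.536)<.03)&(np.abs(P[:,1]-.207)<.03)&(P[:,2]>.075)&(P[:,2]<.1)]
    print("knob",len(k),cv2.minAreaRect((k[:,:2]*1000).astype(np.float32)))
c=lambda i,x,y,w,h,W,H:cv2.resize(i[y:y+h,x:x+w],(W,H),interpolation=cv2.INTER_CUBIC)
cv2.imwrite("pics/z3.png",np.hstack([c(t,223,190,50,62,400,496),c(s,250,155,50,62,400,496)]))
print(robot.sense()["tcp_pos"])
E
```

```text
top ptr [(24.0, -3.3, 68.2), (26.0, -3.2, 72.6), (28.0, -3.3, 62.6), (30.0, -3.9, 58.9), (32.0, -4.4, 66.6), (34.0, -4.6, 73.1), (36.0, -4.5, 76.0), (38.0, -4.6, 84.6), (40.0, -4.8, 93.4), (42.0, -4.4, 95.4)]
top clamp [(42.0, -4.8, 94.4), (44.0, -4.5, 86.3), (46.0, -4.4, 75.6), (48.0, -4.6, 68.6), (50.0, -4.7, 60.2), (52.0, -4.8, 52.0), (54.0, -4.4, 50.4), (56.0, -4.3, 57.1)]
knob 76 ((534.9318237304688, 206.28811645507812), (13.09588623046875, 35.38875198364258), 84.7247543334961)
side ptr [(24.0, 0.0, 36.1), (26.0, 0.0, 35.3), (28.0, 0.0, 28.0), (30.0, 7.6, 22.5), (32.0, 9.6, 22.5), (34.0, 0.0, 20.6), (36.0, 0.0, 22.9), (38.0, 0.0, 25.1), (40.0, 0.0, 24.8), (42.0, 0.0, 27.3)]
side clamp [(42.0, 0.0, 27.4), (44.0, 0.0, 23.8), (46.0, 0.0, 23.5), (48.0, 0.0, 25.9), (50.0, 0.0, 26.4), (52.0, 0.0, 23.6), (54.0, 0.0, 17.9), (56.0, 0.0, 23.1)]
knob 67 ((536.7374267578125, 205.76072692871094), (12.124378204345703, 33.69005584716797), 85.80403900146484)
[ 0.58940432 -0.17748663  0.15114643]
```

View pics/z3.png

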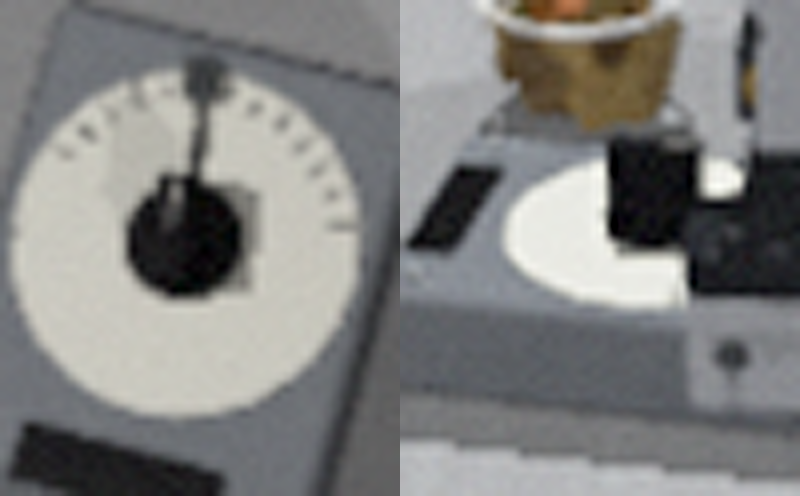

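The top view shows the dial pointer running straight up into the clamp: pointer −4.5°, clamp −4.6°, both at about (205,80) in the crop. The dial is set. Next I'll orient the gripper for the bar.

>>> {"fn": "carry_out", "kwargs": {"series": [[0,[0,0,0],0.16],[0,[0,0,0],0.16],[0,[0,0,0],0.16],[0,[0,0,0],0.16],[0,[0,0,0],0.16],[0,[0,0,0],0.16],[0,[0,0,0],0.16],[0,[0,0,0],0.16],[0,[0,0,0],0.16],[0,[0,0,0],0.16],[0,[0.005,0,0.05],0],[0,[0,0,0],0]]}}

```text
time_s: 13.85
tcp_pos: [0.5858, -0.1648, 0.0968]
eef_rot: [[0.129, 0.992, -0.01], [0.992, -0.128, 0.004], [0.003, -0.01, -1.0]]
ft_force: [-0.4, -0.3, -0.6]
opening: 0.0941
gripper_force: 0.0
```

```bash
python3 - <<'E'
from d import *
s,ds=robot.capture("side"); cv2.imwrite("pics/side4.png",s); np.save("side4.npy",ds)
P=cloud("side",ds).reshape(-1,3); k=P[(np.abs(P[:,0]-.589)<.08)&(np.abs(P[:,1]+.17)<.06)&(P[:,2]>.065)&(P[:,2]<.17)]
for a in np.arange(.065,.165,.005):
    q=k[(k[:,2]>=a)&(k[:,2]<a+.005)]
    g=lambda m:(len(q[m]),(q[m]*1000).mean(0).round(0)) if m.any() else None
    print(a.round(3),"L",g(q[:,0]<.56),"M",g((q[:,0]>.565)&(q[:,0]<.615)),"R",g(q[:,0]>.62))
print(robot.sense()["tcp_pos"],robot.sense()["eef_rot"].round(3))
E
```

```text
0.065 L None M (2, array([ 585., -208.,   69.])) R None
0.07 L None M (15, array([ 588., -188.,   73.])) R None
0.075 L None M (97, array([ 589., -174.,   78.])) R None
0.08 L None M (40, array([ 589., -175.,   81.])) R None
0.085 L None M None R None
0.09 L None M None R None
0.095 L None M None R None
0.1 L None M None R None
0.105 L None M None R None
0.11 L None M None R None
0.115 L None M None R None
0.12 L (6, array([ 537., -166.,  124.])) M None R (6, array([ 635., -181.,  123.]))
0.125 L (10, array([ 534., -165.,  127.])) M None R (11, array([ 637., -180.,  128.]))
0.13 L (13, array([ 534., -166.,  133.])) M None R (10, array([ 638., -181.,  133.]))
0.135 L (15, array([ 533., -166.,  137.])) M None R (12, array([ 637., -181.,  138.]))
0.14 L (13, array([ 533., -166.,  143.])) M None R (11, array([ 637., -181.,  143.]))
0.145 L (12, array([ 534., -166.,  148.])) M None R (12, array([ 638., -181.,  148.]))
0.15 L (12, array([ 534., -165.,  152.])) M None R (8, array([ 638., -182.,  153.]))
0.155 L (16, array([ 535., -166.,  158.])) M None R (12, array([ 639., -181.,  158.]))
0.16 L (11, array([ 533., -165.,  162.])) M None R (13, array([ 638., -181.,  163.]))
[ 0.58784439 -0.16592654  0.09931816] [[ 0.129  0.992 -0.005]
 [ 0.992 -0.129  0.002]
 [ 0.002 -0.005 -1.   ]]
```

>>> {"fn": "carry_out", "kwargs": {"series": [[0,[-0.006,0.002,0.025],0],[0,[0,0,0.025],0],[0,[0,0,0.015],0],[0,[0,0,0],0],[150,[0,0,0],0],[255,[0,0,0],0],[255,[0,0,0],0],[255,[0,0,0],0],[255,[0,0,0],0],[255,[0,0,0],0],[255,[0,0,0],0],[255,[0,0,0],0]]}}

```text
time_s: 15.4
tcp_pos: [0.591, -0.1737, 0.0361]
eef_rot: [[0.13, 0.992, -0.0], [0.992, -0.13, 0.0], [0.0, -0.0, -1.0]]
ft_force: [0.4, 0.6, 0.3]
opening: 0.0178
gripper_force: 0.0
```

```bash
python3 - <<'E'
from h import *
# rail clamp & carriage pointer along stand x in first pictures; stand x at -7.3 deg
for n in("top0","top3"):
    im=cv2.imread(f"pics/{n}.png"); g=im.min(2).astype(np.float32)
    a=np.radians(-7.3); ex=np.array([np.cos(a),np.sin(a)]); ey=np.array([-ex[1],ex[0]]); o=np.array([.5887,-.1718])-.02*ex
    for z,ys in((.032,(.055,.058,.061,.064,.067)),(.028,(.044,.048,.051))):
        for y in ys:
            X=np.arange(-.11,.06,.0005); uv=np.array([proj("top",(*(o+x*ex+y*ey),z)) for x in X]).astype(np.float32)
            v=cv2.remap(g,uv[:,0],uv[:,1],cv2.INTER_CUBIC).ravel(); w=np.clip(np.median(v)-35-v,0,None); 
            if z==.028: w[(X<0)|(X>.04)]=0
            else: w[(X>.01)|(X<-.09)]=0
            print(n,z,y,round((X*w).sum()/max(w.sum(),1e-6)*1000,1),v.min().round(),X[w>0].min() if w.any() else 0,X[w>0].max() if w.any() else 0)
s=robot.sense();print(s["tcp_pos"],s["ft_force"])
E
```

```text
top0 0.032 0.055 -43.3 49.0 -0.05099999999999995 -0.036999999999999936
top0 0.032 0.058 -44.6 37.0 -0.05249999999999995 -0.036999999999999936
top0 0.032 0.061 -44.6 35.0 -0.05249999999999995 -0.036999999999999936
top0 0.032 0.064 -44.5 41.0 -0.05249999999999995 -0.036499999999999935
top0 0.032 0.067 -44.4 44.0 -0.05299999999999995 -0.035999999999999935
top0 0.028 0.044 19.3 56.0 0.016500000000000112 0.022000000000000117
top0 0.028 0.048 19.8 78.0 0.018000000000000113 0.021500000000000116
top0 0.028 0.051 0.0 65.0 0 0
top3 0.032 0.055 -66.2 28.0 -0.07099999999999997 -0.06499999999999996
top3 0.032 0.058 -76.3 27.0 -0.07949999999999997 -0.07099999999999997
top3 0.032 0.061 -66.0 27.0 -0.07899999999999997 -0.03849999999999994
top3 0.032 0.064 -57.2 34.0 -0.07949999999999997 -0.036999999999999936
top3 0.032 0.067 -56.7 52.0 -0.07899999999999997 -0.035999999999999935
top3 0.028 0.044 39.2 22.0 0.03850000000000013 0.03950000000000013
top3 0.028 0.048 0.0 32.0 0 0
top3 0.028 0.051 0.0 29.0 0 0
[ 0.59101044 -0.17372051  0.03609758] [0.42486575 0.61383194 0.31297139]
```

>>> {"fn": "carry_out", "kwargs": {"series": [[255,[0,0,0],0],[255,[0,0,0],0],[255,[0,0,0],0]]}}

```text
time_s: 15.78
tcp_pos: [0.5888, -0.1734, 0.0359]
eef_rot: [[0.129, 0.992, -0.005], [0.992, -0.129, 0.001], [0.0, -0.005, -1.0]]
ft_force: [-5.0, 0.5, 4.8]
opening: 0.0122
gripper_force: 30.0
```

```bash
python3 - <<'E'
from h import *
s=robot.sense();print(s["tcp_pos"],s["ft_force"],s["opening"],s["gripper_force"],s["eef_rot"].round(3))
a=np.radians(-7.3); ex=np.array([np.cos(a),np.sin(a)]); ey=np.array([-ex[1],ex[0]]); o=np.array([.5887,-.1718])-.02*ex
im=cv2.imread("pics/side0.png"); g=im.min(2).astype(np.float32)
for y in(.054,.057,.06,.063,.066):
    X=np.arange(-.09,.0,.0005); uv=np.array([proj("side",(*(o+x*ex+y*ey),.032)) for x in X]).astype(np.float32)
    v=cv2.remap(g,uv[:,0],uv[:,1],cv2.INTER_CUBIC).ravel(); k=X[v<100]; print(y,k.min() if len(k) else 0,k.max() if len(k) else 0)
E
```

```text
[ 0.58877698 -0.17337819  0.03593165] [-5.02468627  0.50784814  4.75152373] 0.012158050007395515 30.001889169216156 [[ 0.129  0.992 -0.005]
 [ 0.992 -0.129  0.001]
 [ 0.    -0.005 -1.   ]]
0.054 -0.04999999999999996 -0.03699999999999995
0.057 -0.04999999999999996 -0.03599999999999995
0.06 -0.05049999999999996 -0.03549999999999995
0.063 -0.05049999999999996 -0.03649999999999995
0.066 -0.04949999999999996 -0.03749999999999995
```

>>> {"fn": "carry_out", "kwargs": {"series": [[255,[0,-0.007,0],0],[255,[0,-0.007,0],0],[255,[0,-0.007,0],0],[255,[0,-0.007,0],0],[255,[0,-0.007,0],0],[255,[0,-0.007,0],0],[255,[0,-0.007,0],0],[255,[0,-0.007,0],0],[255,[0,-0.007,0],0],[255,[0,0,0],0],[255,[0,0,0],0],[255,[0,0,0],0]]}}

```text
time_s: 17.27
tcp_pos: [0.531, -0.166, 0.036]
eef_rot: [[0.13, 0.991, 0.006], [0.992, -0.13, -0.001], [-0.001, 0.006, -1.0]]
ft_force: [7.8, -0.9, -8.9]
opening: 0.0119
gripper_force: 30.0
```

```bash
python3 - <<'E'
from h import *
s=robot.sense();p=s["tcp_pos"];d=p-np.array([.58878,-.17338,.0359]);ey=s["eef_rot"][:,1]
print(p,"pulled",-d@ey,"lateral",d@s["eef_rot"][:,0],s["ft_force"],s["opening"],s["gripper_force"])
t,dt=robot.capture("top"); q,dq=robot.capture("side"); cv2.imwrite("pics/top5.png",t);cv2.imwrite("pics/side5.png",q);np.save("side5.npy",dq)
c=lambda i,x,y,w,h,W,H:cv2.resize(i[y:y+h,x:x+w],(W,H),interpolation=cv2.INTER_CUBIC)
cv2.imwrite("pics/z5.png",np.hstack([c(t,345,180,50,75,380,570),c(q,235,240,70,95,420,570)]))
E
```

```text
[ 0.53096053 -0.16603749  0.03600425] pulled 0.05828169834519829 lateral -0.00023764092410279522 [ 7.82318471 -0.88457837 -8.94207666] 0.01185922485798526 29.99937415122986
```

View pics/z5.png

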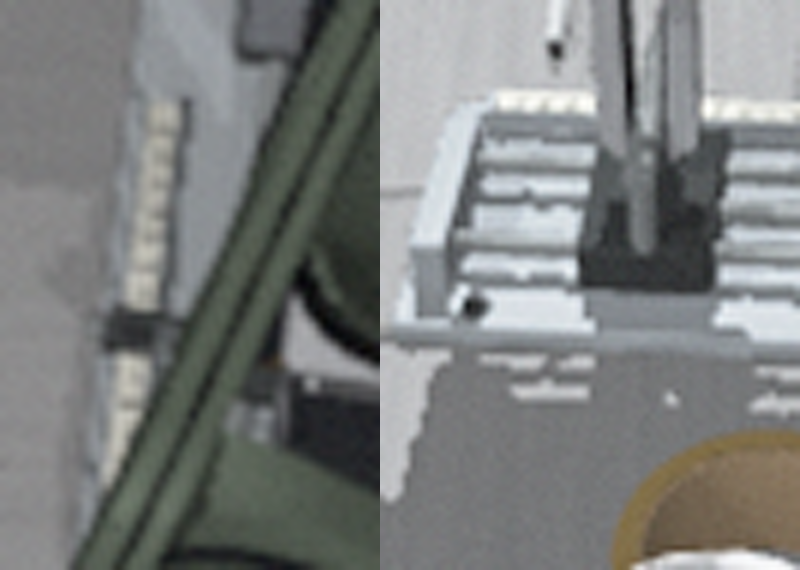

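The top crop shows the carriage pointer at (170,320) and the clamp at (130,328). The stand's tilt means a few mm are still missing. I'll measure it in stand coordinates.

```bash
cat > m.py <<'E'
from h import *
def meas(im):
    g=im.min(2).astype(np.float32)
    a=np.radians(-7.3); ex=np.array([np.cos(a),np.sin(a)]); ey=np.array([-ex[1],ex[0]]); o=np.array([.5887,-.1718])-.02*ex
    X=np.arange(-.08,-.01,.0005)
    for z,ys in((.032,(.058,.061,.064,.067)),(.028,(.043,.045,.047,.049,.051,.053))):
        for y in ys:
            uv=np.array([proj("top",(*(o+x*ex+y*ey),z)) for x in X]).astype(np.float32)
            v=cv2.remap(g,uv[:,0],uv[:,1],cv2.INTER_LINEAR).ravel()
            k=(X>-.06)&(X<-.025); th=np.percentile(v[k],75)-25; w=np.where(k,np.clip(th-v,0,None),0)
            print(z,y,round((X*w).sum()/max(w.sum(),1e-6)*1000,1),"min at",round(X[k][v[k].argmin()]*1000,1),v[k].min().round(),(X[w>0][[0,-1]]*1000).round(1) if w.any() else 0)
E
python3 -c "
from m import *
meas(cv2.imread('pics/top5.png'))"
```

```text
0.032 0.058 -44.5 min at -44.0 46.0 [-53.5 -36.5]
0.032 0.061 -44.7 min at -44.5 47.0 [-53.5 -35.5]
0.032 0.064 -44.4 min at -44.5 48.0 [-53.5 -35. ]
0.032 0.067 -44.6 min at -44.5 55.0 [-53.5 -35.5]
0.028 0.043 -43.2 min at -43.5 50.0 [-52. -37.]
0.028 0.045 -48.2 min at -49.5 53.0 [-60.  -36.5]
0.028 0.047 -49.4 min at -58.0 61.0 [-60.  -36.5]
0.028 0.049 -50.3 min at -60.0 65.0 [-60. -37.]
0.028 0.051 -38.5 min at -39.0 70.0 [-40.5 -37. ]
0.028 0.053 -38.0 min at -37.5 60.0 [-40. -37.]
```

>>> {"fn": "carry_out", "kwargs": {"series": [[255,[0,-0.003,0],0],[255,[0,-0.003,0],0],[255,[0,0,0],0],[255,[0,0,0],0],[255,[0,0,0],0],[255,[0,0,0],0]]}}

```text
time_s: 18.12
tcp_pos: [0.5253, -0.1653, 0.036]
eef_rot: [[0.13, 0.991, 0.006], [0.992, -0.13, -0.001], [-0.001, 0.006, -1.0]]
ft_force: [8.0, -1.3, -9.5]
opening: 0.0117
gripper_force: 30.0
```

```bash
python3 - <<'E'
from m import *
s=robot.sense();p=s["tcp_pos"];d=p-np.array([.58878,-.17338,.0359]);print(p,"pulled",-d@s["eef_rot"][:,1],s["ft_force"],s["opening"])
t,_=robot.capture("top"); cv2.imwrite("pics/top6.png",t); meas(t)
q,dq=robot.capture("side"); a=np.radians(-7.3)
for dd in(np.load("side0.npy"),dq):  # block top plane position along stand x, side depth
    P=cloud("side",dd).reshape(-1,3); r=P-[.5887,-.1718,0]; X=r[:,0]*np.cos(a)+r[:,1]*np.sin(a)+.02; Y=-r[:,0]*np.sin(a)+r[:,1]*np.cos(a)
    k=(abs(Y+.0365)<.004)&(P[:,2]>.066)&(P[:,2]<.085)&(X>-.08)&(X<.05); print("bar end x",k.sum(),(X[k].mean()*1000).round(1))
c=lambda i,x,y,w,h,W,H:cv2.resize(i[y:y+h,x:x+w],(W,H),interpolation=cv2.INTER_CUBIC)
cv2.imwrite("pics/z6.png",c(t,350,205,30,30,600,600))
E
```

```text
[ 0.52525275 -0.16533393  0.03602614] pulled 0.06403199700535779 [ 7.97775396 -1.25701543 -9.46912638] 0.01174484460801475
0.032 0.058 -44.7 min at -44.0 48.0 [-53.5 -36.5]
0.032 0.061 -44.7 min at -47.0 48.0 [-53.5 -36. ]
0.032 0.064 -44.4 min at -45.0 50.0 [-53.5 -35. ]
0.032 0.067 -44.7 min at -45.0 57.0 [-54.  -35.5]
0.028 0.043 -50.5 min at -47.5 53.0 [-60. -40.]
0.028 0.045 -51.1 min at -53.5 59.0 [-60. -40.]
0.028 0.047 -50.1 min at -60.0 63.0 [-60.  -39.5]
0.028 0.049 -44.1 min at -45.0 67.0 [-49.5 -39. ]
0.028 0.051 -43.8 min at -44.5 67.0 [-47.  -40.5]
0.028 0.053 -44.4 min at -45.0 56.0 [-46.5 -41.5]
bar end x 28 20.9
bar end x 30 -43.2
```

View pics/z6.png

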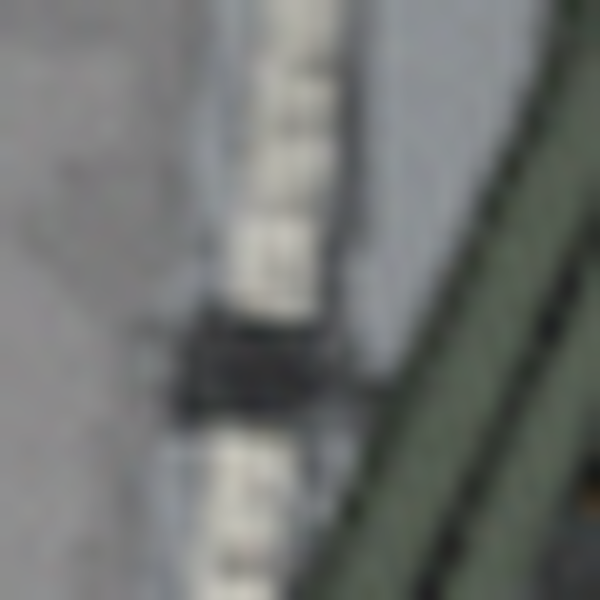

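The crop shows the pointer at (370,385). Carried along the stand's y, it meets the clamp's centre at (250,372), and side depth agrees (−43.2 against −43.0 mm). I'll do a last dial check and hand in.

```bash
python3 - <<'E'
from d import *
i,_=robot.capture("top"); s=robot.sense()
print([round(float((A*w)[k].sum()/max(w[k].sum(),1e-6)),1) for r,A,g,w in ring("top",i,r0=.028,r1=.044) for k in[(A>-25)&(A<15)]])
print(s["tcp_pos"],s["gripper_force"],np.abs(s["joint_vel"]).max())
if np.hypot(s["tcp_pos"][0]-.52525,s["tcp_pos"][1]+.16533)<.001: print(robot.close_job())
E
```

```text
[-3.4, -4.0, -4.6, -4.7, -4.5, -4.7, -4.9, -4.4]
[ 0.52528887 -0.16532598  0.0360391 ] 29.99915510416031 0.0013743364328885335
the job is handed in; nothing more can be done
None
```

Job handed in at about 18 s: the dial pointer faces its clamp to within about 0.3° and the dial is released, and the gripper is holding the carriage out 64 mm, level with the rail clamp to within about 0.5 mm; the reported tool height read about 40 mm low, so the first dial grasp closed on air above the knob and was redone.

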